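# Hold a carburettor body in a fixture with a sunken clamp knob

### The job

Stand the carburettor body in the bed of the holding fixture, square between the jaw and the stop, and let go of it. Then turn the small knob sunk in the fixture's well clockwise until the jaw has pushed the part against the stop and grips it snugly, with about 15 N: a loose part is useless, and more than 30 N spoils the soft casting. Leave the part gripped, do not lean on the fixture's housing, and leave the other things on the bench where they are.

Things in the scene. Friction and masses are not known exactly. Their poses are not given: they have to be found in the camera images.
- carb_center (a point): the carburettor, a loose square-sided aluminium casting, about 0.16 kg. Foot 26 (its x) x 40 (y) x 22 mm high; above it a neck 26 (x) x 24 mm (y) up to 46 mm, then a round steel cap 20 mm across up to 54 mm. A dark-bored throat runs through the neck along y. Point: on its vertical axis, 27 mm above its underside; z up. The x sides of foot and neck are flush: 26 mm wide for a grasp
- bed (a point): point on the flat bed (top of the fixture's plate) where the middle of the part's underside is to be set, within 5 mm, its 40 mm side along y, either way round. Axes, as the fixture's: x across the jaws, y from jaw to stop, z up. The stop's face (56 mm wide, 32 mm high) is 26 to 34 mm away on the +y side: set by its last user, not reported; it stays put
- fixture: the holding fixture, fixed to the bench: steel plate 130 (x) x 250 (y) x 12 mm; origin at the centre of its underside. On it the grey housing with the well (-y half), the jaw and the stop (+y half)
- jaw: the moving steel jaw on its two rods, 50 mm wide (x), 10 mm thick, 30 mm high; origin 10 mm behind (-y of) its clamping face, at bed level. It moves along the fixture's +y by 10 mm per rad of the knob. Its face is sprung (not shown by this pose): once the part is hard against the stop the grip grows by about 8 N per mm of drive, about 80 N per rad. The grip stays when the knob is let go
- knob_grip (a point): small black knob: bar grip 34 mm long (its x), 14 mm wide (y), 21 mm high, on a round skirt 34 mm across and 5 mm high, in the middle of a round well 80 mm across and 36 mm deep in the grey housing. Point: on the knob's axis at half the bar's height; bar top 10.5 mm above it, well rim 20.5 mm above it, well floor 15.5 mm below it
- knob (a joint): knob angle in rad, growing clockwise seen from above, 0 (jaw fully back, its face 30 mm from the bed point) to 3.4; clockwise closes the jaw. Starts at 0 to 0.5. It turns against a steady friction of 0.25 N m and stays where left; each newton of grip adds 0.010 N m, so 15 N is felt as a rise of 0.15 N m. At rest, friction hides up to 0.25 N m either way: compare torques read alike
- block: the grey housing with the well: 120 x 120 mm, 60 mm high; origin at the centre of its underside, 12 mm above the bench, 112 mm from the bed point along the fixture's -y. The fingers must not press on it with 20 N or more
- pump: bystander: the other small aluminium casting, round (42 mm flange, 46 mm high)
- bearing: bystander: loose ball bearing, 38 mm across, 12 mm high
- driver: bystander: screwdriver lying on the bench
- spray: bystander: white bottle with a black cap, 56 mm across, 170 mm high
- jar: bystander: clear jar with a steel cap, 64 mm across, 75 mm high
- spanner: bystander: spanner lying on the bench
- carton: bystander: cardboard carton 100 x 140 x 70 mm
Mind the look-alikes: they are no part of the job. What is shaped like the part that bears carb_center but yellow is not meant.

How it is judged:
By the outcome, as a careful person would: the job done as asked, in the order asked, and still so for the second after the job is handed in, with the robot touching nothing.
It also fails if it takes over 70 s, if anything falls off the work surface, if the arm or the gripper's body presses on something with over 40 N, if the wrist force passes 120 N, or if a joint passes its speed limit or range.

### The arm

A 6-joint arm with a two-finger parallel gripper is mounted at the origin on the work surface. World frame = base frame: x ahead of the robot, y to its left, z up, the work surface at z = 0. Lengths are in m, angles in rad, forces in N, time in s.
With the tool pointing down it reaches from about 0.225 to 0.875 m from the base axis. Payload 3.4 kg.
Tool frame: the origin (TCP) lies midway between the tips of the shut fingers; the grasp point (between the pads) lies 19 mm behind it (pinch_z is the distance from the TCP to the grasp point, in m); z points along the fingers, y is the line along which they close (so a half turn about z gives the same grasp; the last joint's range is limited). The gripper opens to 85 mm and grips with 20 to 120 N. Pads are 22 mm wide; open, the fingers measure 114 mm over their backs; the gripper's body (76 mm by 85 mm) begins 54 mm behind the grasp point. The pads swing forward as they close: fully open they stand 13 mm farther back than shut.
Start: joints at [1.116, 0.276, 1.505, -0, 1.361, -0.121], TCP at [0.188, 0.543, 0.231] pointing down, gripper open.
Joint ranges: [-2.89, 2.89], [-0.75, 2.08], [0.22, 2.7], [-1.18, 4.32], [0.11, 2.71], [-2.7, 2.7]. Speed limits (rad/s): [2.57, 2.57, 3.14, 3.14, 3.14, 3.14].

### API

Orientations are given as a unit quaternion [w, x, y, z].
In Python, from rig import get_state, get_image, sign_off, pinch_z gives the robot as it stands.
- The arm moves only by the tool send_rows, never from a script. Its argument "steps" is one flat list of numbers, 5 for each row, row after row: the gripper's target within -1 to 1 (fully open at 1, half-way at 0, shut at -1), then the shift along the tool's x, y, z in cm, then the turn about the tool's z in degrees. In form: [gripper, x, y, z, roll, gripper, x, y, z, roll, ...]. A call has 1 to 12 rows; each row shifts and turns the commanded pose from where the row before left it, along the tool's axes as they then stand; what a row does not reach is not made up. A row lasts 1/10 s, in which the tool goes at most 50 mm and 8.59 degrees, less where a joint would pass 70% of its speed; a pose out of reach is approached as far as the arm can. A call is refused whole if a number of a shift passes 5 or a number of a turn 8.59, either way. A call with a gripper value outside its range is refused whole. The fingers move at their own pace and stop on an object; "newtons" is the grip in N (left out, the last holds). Time passes only in rows, so rows that do not move let the fingers close. It gives the time, the measured TCP pose, the force, the opening and the grip force at its end, in the units of the state.
- get_state(): the state, without advancing time (a new reading comes with each control period).
- get_image(name): name is "scene" or "top" or "wrist"; returns a dict with "color" (384x512x3 uint8, red, green, blue), "mtx" (3x3 intrinsics, pixels), "T" (4x4, takes a point from camera to world coordinates); the wrist camera has in their place "mount" (4x4, takes a point from camera to tool coordinates, whose origin is the TCP and whose axes are the flange's). Camera axes: x right, y down, z forward; pixel columns grow to the right and rows downward; lengths in m; the calibration is good to about 2 mm. A picture is of the moment at which its call begins: read the wrist's pose just before it. There is no depth.
- sign_off(): hands the job in; it is judged then, once.
The state is a dict: "clock": time; "qpos": joint angles; "qd": joint speeds; "effort": joint torques, N m; "position": TCP position; "ee_rot": TCP orientation; "contact_force": force on the tool from outside, world axes, zero at the start; "moment": the same for the moment, N m; "width": finger opening in m; "gripper_force": force on a finger pad.
Only numpy, scipy, OpenCV 4.12 (cv2) and the standard library are available. Lean on these libraries where they do the work, as an engineer would, in place of code of your own. Each camera call takes 0.05 s, during which the arm holds its last target. There are 200 camera calls.

## Working session

There is one attempt and no reset: what is moved stays moved. The work goes in short steps, Python scripts to look and compute and a tool call to move; the robot and the scene stay as the last step left them, time stands still between calls to the robot, and variables do not carry over. Pictures are saved under pics/ and viewed, at most 10 in all, crops included, and the job is handed in when it is done.

Besides the shell and the picture viewer there is one more tool, called after "Emit:" as name(argument=value, ...), one argument or row to a line, values as JSON. send_rows: Moves the arm, as the interface text tells. Its arguments: {"type":"object","properties":{"steps":{"type":"array"},"newtons":{"type":"number"}},"required":["steps"]}

```bash
mkdir -p pics; ls; cat > h.py <<'E'
import numpy as np, cv2
from rig import get_state,get_image,sign_off,pinch_z
def save(im,n): cv2.imwrite('pics/'+n,im[:,:,::-1])
def ray(im,u,v,z,T=None):
    T=im['T'] if T is None else T
    d=T[:3,:3]@np.linalg.inv(im['mtx'])@np.array([u,v,1.]); o=T[:3,3]
    return o+d*(z-o[2])/d[2]
def proj(im,p,T=None):
    T=im['T'] if T is None else T
    c=T[:3,:3].T@(np.array(p)-T[:3,3]); q=im['mtx']@c; return q[:2]/q[2]
def wristT(im,s):
    from scipy.spatial.transform import Rotation as R
    w,x,y,z=s['ee_rot']; T=np.eye(4); T[:3,:3]=R.from_quat([x,y,z,w]).as_matrix(); T[:3,3]=s['position']
    return T@im['mount']
E
python3 - <<'E'
from h import *
s=get_state();print(s,pinch_z)
for n in ['scene','top','wrist']:
    im=get_image(n)
    np.save('pics/'+n+'.npy',im['color']); 
    if n!='wrist': print(n,im['mtx'].tolist(),im['T'].round(3).tolist())
    else: print(im['mount'].round(3).tolist())
    save(cv2.resize(im['color'],(768,576)) if n=='top' else im['color'],n+'0.png')
E
```

```text
pics
{'clock': 0.0, 'qpos': array([ 1.11599026e+00,  2.76582788e-01,  1.50615422e+00,  2.09460327e-05,
        1.36069013e+00, -1.21001406e-01]), 'qd': array([-0.00074858, -0.00031528, -0.00048279, -0.00205434,  0.00039602,
       -0.00010701]), 'effort': array([ 1.50122396e-03, -4.16768146e+01, -2.45806074e+01,  1.51522968e-04,
        1.08590856e-02,  5.34134060e-06]), 'position': array([0.18815454, 0.5427768 , 0.23043827]), 'ee_rot': array([-2.70262901e-04,  1.66130620e-01,  9.86103329e-01, -8.76579549e-04]), 'contact_force': array([-0.55061564,  0.53885405, -0.52209513]), 'moment': array([-0.01692456,  0.04228993, -0.00161833]), 'gripper_force': 0.0, 'width': 0.0850251241581886} 0.0187
scene [[414.6879594346603, 0.0, 261.4961698999961], [0.0, 414.6879594346603, 190.86015488474192], [0.0, 0.0, 1.0]] [[-0.228, 0.726, -0.649, 1.268], [0.974, 0.16, -0.164, 0.16], [-0.015, -0.669, -0.743, 0.935], [0.0, 0.0, 0.0, 1.0]]
top [[369.5936288156375, 0.0, 255.77292120601442], [0.0, 369.5936288156375, 189.35115108167847], [0.0, 0.0, 1.0]] [[0.03, -0.985, 0.172, 0.266], [-0.999, -0.025, 0.027, -0.038], [-0.022, -0.173, -0.985, 1.237], [0.0, 0.0, 0.0, 1.0]]
[[-0.001, -0.955, -0.297, 0.078], [1.0, -0.001, 0.001, -0.0], [-0.001, -0.297, 0.955, -0.143], [0.0, 0.0, 0.0, 1.0]]
```

View pics/top0.png

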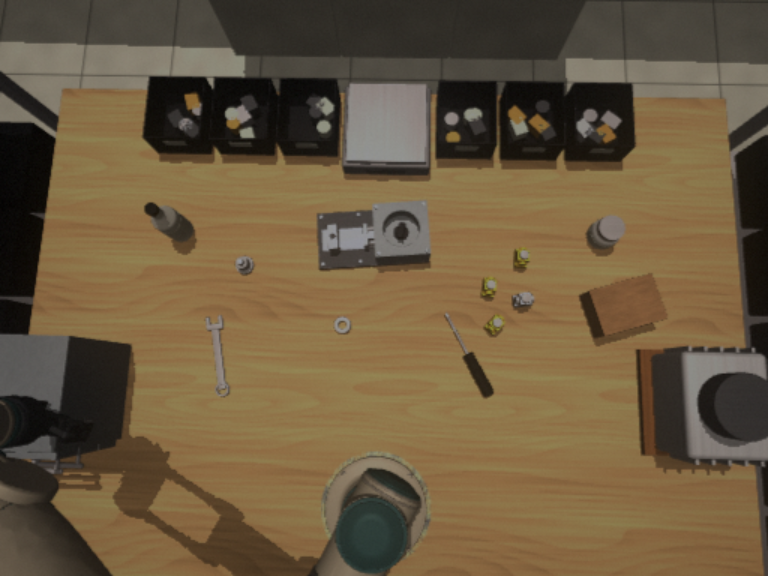

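View pics/scene0.png

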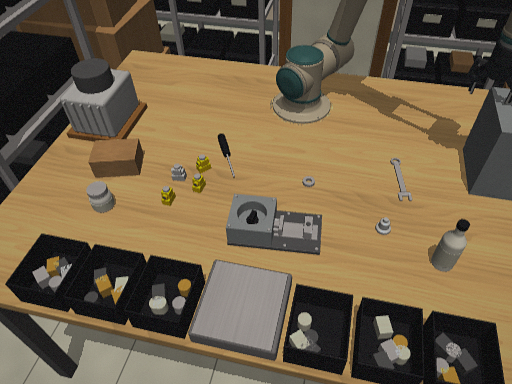

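Candidates in the top view (768 px picture): grey casting (523,300); yellow ones (522,257), (489,287), (495,325); round grey pump (244,264). The grey, square-sided one at (523,300) fits, since the yellow ones are excluded and the pump is round. The fixture is at about (375,237), with its well on the right and its stop on the left. I'll confirm this in one enlarged crop.

```bash
python3 - <<'E'
from h import *
im=get_image('top');c=im['color']
a=cv2.resize(c[155:230,310:370],(480,600),interpolation=cv2.INTER_CUBIC)
b=cv2.resize(c[128:188,205:295],(0,0),fx=3.5,fy=3.5,interpolation=cv2.INTER_CUBIC)
o=np.zeros((600,800,3),np.uint8);o[:, :480]=a;o[:b.shape[0],482:482+b.shape[1]]=b[:,:318]
sc=get_image('scene');d=cv2.resize(sc['color'][145:210,155:217],(0,0),fx=5,fy=5,interpolation=cv2.INTER_CUBIC);o[220:220+d.shape[0],482:482+d.shape[1]]=d[:,:318]
save(o,'crop1.png')
print('carb',ray(im,523/1.5,298/1.5,.054)); 
for n,u,v,z in [('well',401,230,.072),('blk c',401,232,.072),('plate corners',318,213,.012),('p2',320,268,.012),('blk a',375,204,.072),('b',427,202,.072),('c',430,263,.072),('d',376,265,.072)]: print(n,ray(im,u/1.5,v/1.5,z).round(3))
E
```

```text
carb [ 0.45007416 -0.3049574   0.054     ]
well [ 0.59  -0.04   0.072]
blk c [ 0.585 -0.04   0.072]
plate corners [0.642 0.152 0.012]
p2 [0.513 0.141 0.012]
blk a [0.647 0.019 0.072]
b [ 0.654 -0.095  0.072]
c [ 0.518 -0.104  0.072]
d [0.511 0.012 0.072]
```

View pics/crop1.png

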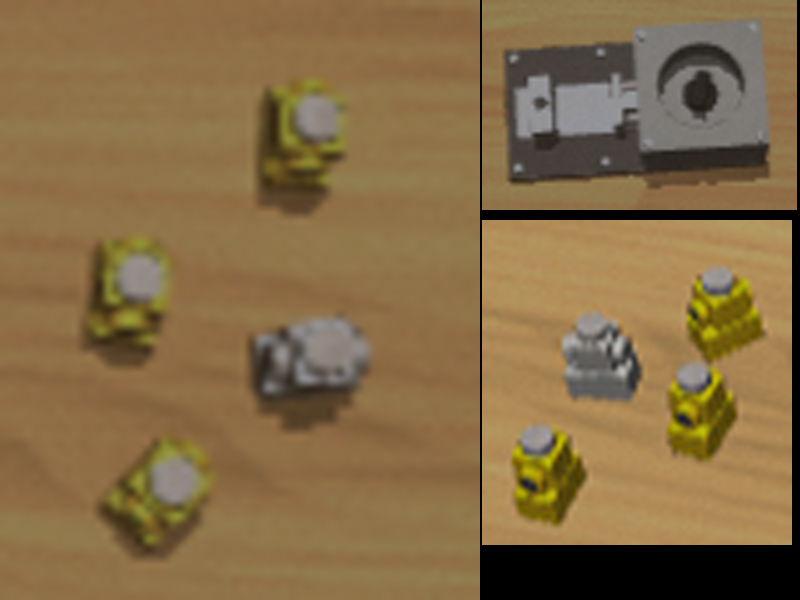

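The crop shows one grey casting, with its cap at (328,352) and its long side roughly along world y. The other three are yellow. In the upper right, the fixture has its well on the right, the jaw near x≈615 and the stop on the left. Next I'll move the wrist camera over the fixture, then over the part.

Emit:
send_rows(
  steps=[1, 0, 0, 0, 8.5, 1, 0, 0, 0, 8.5, 1, 0, 0, 0, 8.5, 1, 0, 0, 0, 8.5, 1, 0, 0, 0, 8.5, 1, 0, 0, 0, 8.5, 1, 0, 0, 0, 8.5, 1, 0, 0, 0, 8.5],
)

```text
clock: 1.05
position: [0.1884, 0.5432, 0.2312]
ee_rot: [0.0, 0.691, 0.723, -0.0]
contact_force: [0.3, -0.4, 0.2]
width: 0.0852
gripper_force: 0.0
```

Emit:
send_rows(
  steps=[1, -3.9, 2.8, -0.4, 0, 1, -3.9, 2.8, -0.4, 0, 1, -3.9, 2.8, -0.4, 0, 1, -3.9, 2.8, -0.4, 0, 1, -3.9, 2.8, -0.4, 0, 1, -3.9, 2.8, -0.4, 0, 1, -3.9, 2.8, -0.4, 0, 1, -3.9, 2.8, -0.4, 0, 1, -3.9, 2.8, -0.4, 0, 1, -3.9, 2.8, -0.4, 0, 1, -3.9, 2.8, -0.4, 0, 1, -3.9, 2.8, -0.4, 0],
)

```text
clock: 2.25
position: [0.5483, 0.0909, 0.2795]
ee_rot: [-0.0, 0.689, 0.724, 0.0]
contact_force: [-0.0, 0.2, 0.8]
width: 0.0854
gripper_force: 0.0
```

Emit:
send_rows(
  steps=[1, -3, 1, 0, 0, 1, 0, 0, 0, 0, 1, 0, 0, 0, 0, 1, 0, 0, 0, 0],
)

```text
clock: 2.65
position: [0.5583, 0.0641, 0.2792]
ee_rot: [-0.001, 0.689, 0.725, 0.0]
contact_force: [-0.7, 0.8, 0.5]
width: 0.0849
gripper_force: 0.0
```

```bash
cat > w.py <<'E'
from h import *
import pickle,sys
s=get_state(); im=get_image('wrist'); T=wristT(im,s)
pickle.dump((s,im,T),open('pics/%s.pkl'%sys.argv[1],'wb'))
print(s['clock'],s['position'].round(4),s['ee_rot'].round(4),s['qpos'].round(2),im['mtx'][0,0],T[:3,3].round(3))
save(im['color'],sys.argv[1]+'.png')
E
python3 w.py fix1
```

```text
2.65 [0.5583 0.0641 0.2792] [-5.000e-04  6.889e-01  7.249e-01  0.000e+00] [-0.01  0.23  1.45  0.    1.46 -0.06] 276.9741389048542 [0.553 0.14  0.422]
```

View pics/fix1.png

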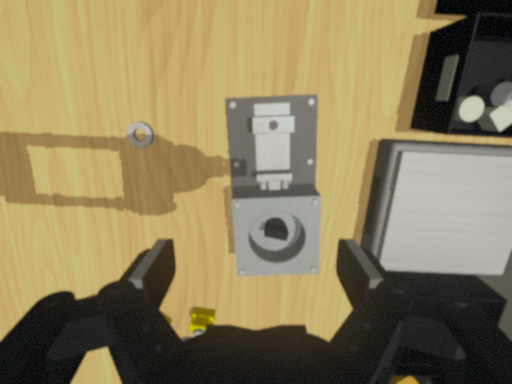

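The wrist view shows the fixture upright in the picture: stop bar at about (273,124), jaw at (273,178), housing (233–321, 197–275) and knob at (275,230). I'll measure these.

```bash
python3 - <<'E'
from h import *
import pickle
s,im,T=pickle.load(open('pics/fix1.pkl','rb'))
c=im['color'];g=cv2.cvtColor(c,cv2.COLOR_RGB2HSV)
# low saturation = fixture vs wood
m=((g[:,:,1]<60)).astype(np.uint8); m[:85]=0;m[285:]=0;m[:,:205]=0;m[:,340:]=0
m=cv2.morphologyEx(m,cv2.MORPH_OPEN,np.ones((5,5)))
cs=max(cv2.findContours(m,0,1)[0],key=cv2.contourArea)
p=cv2.approxPolyDP(cs,3,True)[:,0];print(p.tolist())
gr=cv2.cvtColor(c,cv2.COLOR_RGB2GRAY)
# white screws
for (u,v) in [(237,203),(315,202),(313,268),(242,271)]: print('scr',ray(im,u,v,.072,T).round(4))
for (u,v) in p:print((u,v),ray(im,u,v,.012,T).round(4),ray(im,u,v,.072,T).round(4))
print('col273',gr[95:195,268].tolist())
print('col258',gr[95:195,258].tolist())
cv2.imwrite('pics/f2.png',cv2.resize(c[88:284,218:332,::-1],(0,0),fx=3,fy=3,interpolation=cv2.INTER_CUBIC))
E
```

```text
[[316, 95], [227, 99], [237, 275], [318, 272], [320, 196], [313, 187]]
scr [0.5343 0.0108 0.072 ]
scr [0.6388 0.0175 0.072 ]
scr [ 0.6475 -0.084   0.072 ]
scr [ 0.5448 -0.0942  0.072 ]
(np.int32(316), np.int32(95)) [0.6368 0.1553 0.012 ] [0.6246 0.1531 0.072 ]
(np.int32(227), np.int32(99)) [0.5122 0.1437 0.012 ] [0.5182 0.1432 0.072 ]
(np.int32(237), np.int32(275)) [ 0.5351 -0.1428  0.012 ] [ 0.5377 -0.1014  0.072 ]
(np.int32(318), np.int32(272)) [ 0.6731 -0.1298  0.012 ] [ 0.6555 -0.0903  0.072 ]
(np.int32(320), np.int32(196)) [0.6602 0.0068 0.012 ] [0.6445 0.0263 0.072 ]
(np.int32(313), np.int32(187)) [0.6477 0.0209 0.012 ] [0.6338 0.0383 0.072 ]
col273 [171, 150, 127, 117, 114, 116, 119, 136, 163, 187, 196, 201, 200, 200, 201, 200, 200, 200, 199, 192, 173, 164, 181, 195, 201, 197, 192, 187, 184, 182, 182, 186, 185, 191, 194, 196, 194, 188, 187, 191, 197, 197, 197, 198, 197, 197, 196, 196, 197, 197, 197, 196, 196, 196, 194, 196, 196, 195, 195, 195, 194, 194, 194, 195, 195, 194, 192, 194, 192, 193, 191, 192, 190, 184, 165, 133, 103, 99, 123, 159, 179, 186, 188, 186, 184, 174, 162, 156, 151, 148, 141, 143, 140, 133, 117, 101, 84, 82, 83, 82]
col258 [173, 155, 130, 117, 116, 115, 118, 122, 149, 178, 194, 199, 200, 199, 199, 198, 199, 199, 200, 194, 180, 165, 176, 192, 198, 199, 198, 197, 195, 194, 195, 196, 195, 195, 194, 193, 192, 188, 184, 187, 192, 194, 193, 195, 195, 195, 193, 193, 194, 193, 193, 192, 192, 192, 192, 191, 191, 191, 191, 191, 192, 188, 190, 190, 189, 189, 190, 188, 188, 188, 187, 188, 186, 184, 176, 150, 114, 96, 103, 131, 162, 179, 185, 182, 181, 174, 154, 133, 118, 105, 90, 83, 84, 79, 78, 83, 81, 79, 81, 80]
```

View pics/f2.png

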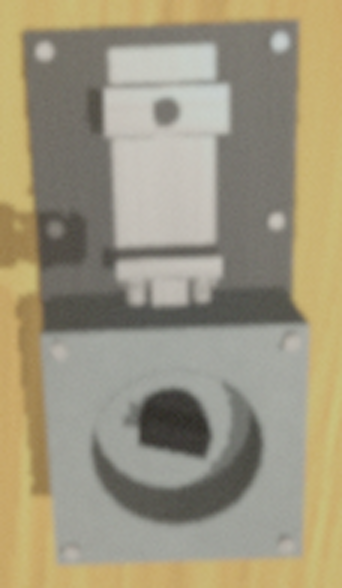

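The crop shows the housing with screws at its four corners, the stop's bar at the top, the bed and the jaw below it, and the knob dark in the well. That puts the bed near (0.581, 0.073) with a yaw of about 5°. Now to the part.

Emit:
send_rows(
  steps=[1, -4.6, -1.6, 0.8, 0, 1, -4.6, -1.6, 0.8, 0, 1, -4.6, -1.6, 0.8, 0, 1, -4.6, -1.6, 0.8, 0, 1, -4.6, -1.6, 0.8, 0, 1, -4.6, -1.6, 0.8, 0, 1, -4.6, -1.6, 0.8, 0, 1, -4.6, -1.6, 0.8, 0, 1, 0, 0, 0, 0, 1, 0, 0, 0, 0],
)

```text
clock: 3.7
position: [0.4494, -0.3103, 0.215]
ee_rot: [-0.001, 0.69, 0.724, 0.0]
contact_force: [0.5, 0.7, -0.5]
width: 0.0851
gripper_force: 0.0
```

```bash
python3 w.py c1; python3 - <<'E'
import cv2
i=cv2.imread('pics/c1.png')[60:300,130:390]
cv2.imwrite('pics/c1b.png',cv2.resize(i,(0,0),fx=2.5,fy=2.5,interpolation=cv2.INTER_CUBIC))
E
```

```text
3.7 [ 0.4494 -0.3103  0.215 ] [-5.000e-04  6.895e-01  7.243e-01  4.000e-04] [-0.73  0.24  1.59  0.    1.31 -0.78] 276.9741389048542 [ 0.444 -0.234  0.358]
```

View pics/c1b.png

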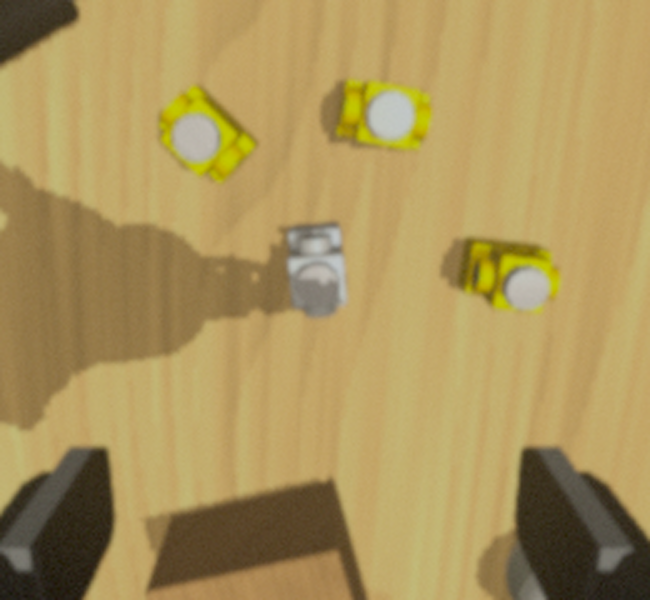

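The grey part's cap is at crop (318,289), which is native (257,176). Its foot's far edge runs from (287,228) to (337,223), rotated slightly from the tool. The yellow look-alikes are at least 70 mm away.

```bash
python3 - <<'E'
from h import *
import pickle
s,im,T=pickle.load(open('pics/c1.pkl','rb'))
f=lambda a,b,z:ray(im,130+a/2.5,60+b/2.5,z,T)
cap=f(318,289,.054);print('cap',cap)
g=cv2.cvtColor(im['color'],cv2.COLOR_RGB2HSV)
m=(g[:,:,1]<45).astype(np.uint8);m[:145]=0;m[190:]=0;m[:,:240]=0;m[:,275:]=0
cs=max(cv2.findContours(m,0,1)[0],key=cv2.contourArea)
r=cv2.minAreaRect(cs);print(r,[ (x-130)*2.5 for x in cs[:,0,0][:0]])
for q in [(287,228),(339,223),(290,252),(344,248),(296,305),(347,300)]: print(q,f(*q,.022).round(4),f(*q,.046).round(4))
# edge columns per row
for v in range(150,188,3):
    x=np.where(m[v])[0]
    if len(x):print(v,x[0],x[-1],ray(im,x[0]-.5,v,.046,T)[:2].round(4),ray(im,x[-1]+.5,v,.046,T)[:2].round(4))
from scipy.spatial.transform import Rotation as R
w,x,y,z=s['ee_rot'];M=R.from_quat([x,y,z,w]).as_matrix();print('tool shift cm',M.T@(cap-s['position'])*100)
E
```

```text
cap [ 0.44973244 -0.31236627  0.054     ]
((256.300048828125, 167.89999389648438), (34.605690002441406, 22.20221710205078), 82.87498474121094) []
(287, 228) [ 0.4337 -0.2907  0.022 ] [ 0.4344 -0.2867  0.046 ]
(339, 223) [ 0.4589 -0.287   0.022 ] [ 0.4578 -0.2832  0.046 ]
(290, 252) [ 0.4356 -0.3025  0.022 ] [ 0.4362 -0.2976  0.046 ]
(344, 248) [ 0.462  -0.2992  0.022 ] [ 0.4608 -0.2946  0.046 ]
(296, 305) [ 0.4397 -0.3294  0.022 ] [ 0.44   -0.3226  0.046 ]
(347, 300) [ 0.4652 -0.3256  0.022 ] [ 0.4637 -0.3191  0.046 ]
150 260 263 [ 0.451  -0.2845] [ 0.4555 -0.2843]
153 245 265 [ 0.4342 -0.2887] [ 0.4579 -0.2876]
156 246 265 [ 0.4354 -0.2921] [ 0.4582 -0.291 ]
159 246 265 [ 0.4356 -0.2956] [ 0.4584 -0.2944]
162 246 266 [ 0.4357 -0.299 ] [ 0.4597 -0.2979]
165 245 267 [ 0.4347 -0.3026] [ 0.4611 -0.3013]
168 246 267 [ 0.436  -0.3061] [ 0.4613 -0.3048]
171 246 267 [ 0.4361 -0.3096] [ 0.4615 -0.3084]
174 247 267 [ 0.4374 -0.3131] [ 0.4617 -0.3119]
177 247 267 [ 0.4375 -0.3167] [ 0.4619 -0.3155]
180 248 267 [ 0.4388 -0.3203] [ 0.4622 -0.3191]
183 252 262 [ 0.4437 -0.3237] [ 0.4565 -0.323 ]
tool shift cm [-0.23184948  0.02796346 16.10413492]
```

Emit:
send_rows(
  steps=[0.4, -0.1, 0, 4, -5.5, 0.4, 0, 0, 4.5, 0, 0.4, 0, 0, 4.5, 0, 0.4, 0, 0, 3, 0, 0.4, 0, 0, 2.5, 0, 0.4, 0, 0, 1.5, 0, 0.4, 0, 0, 0, 0, 0.4, 0, 0, 0, 0],
)

```text
clock: 4.55
position: [0.4507, -0.3104, 0.0159]
ee_rot: [0.0, 0.653, 0.758, 0.0]
contact_force: [0.3, -0.0, -0.1]
width: 0.06
gripper_force: 0.0
```

Emit:
send_rows(
  newtons=30,
  steps=[-1, 0, 0, 0, 0, -1, 0, 0, 0, 0, -1, 0, 0, 0, 0, -1, 0, 0, 0, 0, -1, 0, 0, 0, 0, -1, 0, 0, 0, 0, -1, 0, 0, 0, 0, -1, 0, 0, 0, 0],
)

```text
clock: 5.35
position: [0.4505, -0.312, 0.0166]
ee_rot: [0.001, 0.654, 0.757, 0.0]
contact_force: [1.3, 2.1, 6.3]
width: 0.0255
gripper_force: 30.4
```

Emit:
send_rows(
  steps=[-1, 0, 0, -2, 0, -1, 0, 0, -4, 0, -1, 0, 0, -4, 0, -1, 0, 0, -4, 3.2, -1, 0, 0, 0, 0],
)

```text
clock: 5.85
position: [0.4524, -0.3144, 0.1611]
ee_rot: [0.006, 0.675, 0.738, 0.0]
contact_force: [0.6, -1.7, -1.8]
width: 0.0256
gripper_force: 30.1
```

Emit:
send_rows(
  steps=[-1, 4.1, 1.8, 0, 0, -1, 4.1, 1.8, 0, 0, -1, 4.1, 1.8, 0, 0, -1, 4.1, 1.8, 0, 0, -1, 4.1, 1.8, 0, 0, -1, 4.1, 1.8, 0, 0, -1, 4.1, 1.8, 0, 0, -1, 4.1, 1.8, 0, 0, -1, 4.1, 1.8, 0, 0, -1, 0, 0, 0, 0, -1, 0, 0, 0, 0],
)

```text
clock: 6.95
position: [0.5768, 0.0712, 0.1539]
ee_rot: [-0.001, 0.673, 0.739, -0.001]
contact_force: [-0.7, -0.7, -1.3]
width: 0.0257
gripper_force: 30.1
```

```bash
python3 w.py p1; python3 - <<'E'
import cv2
i=cv2.imread('pics/p1.png')[40:330,120:400]
cv2.imwrite('pics/p1b.png',cv2.resize(i,(0,0),fx=2,fy=2,interpolation=cv2.INTER_CUBIC))
E
```

```text
6.95 [0.5768 0.0712 0.1539] [-0.0008  0.6735  0.7392 -0.0011] [ 0.    0.34  1.61 -0.    1.19 -0.09] 276.9741389048542 [0.569 0.147 0.297]
```

View pics/p1b.png

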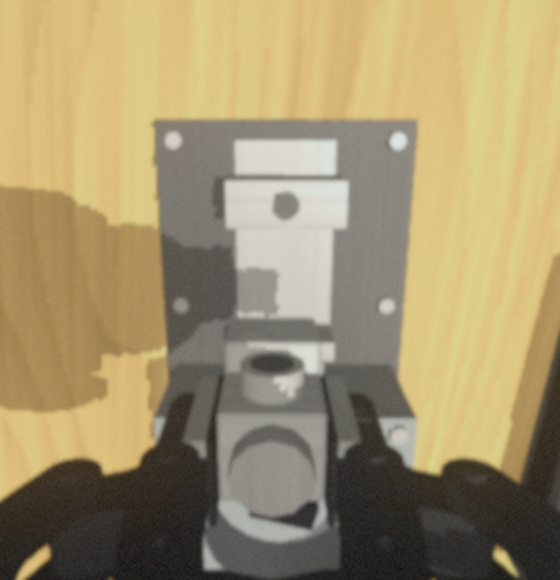

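The part is held upright and square: its cap is at crop (273,472) and its throat at (272,365). The plate's far edge (155–417, row 120) is level, so the yaw fits. The stop's face edge is at row 228 and the jaw's face spans rows 320–341. I'll turn these into numbers.

```bash
python3 - <<'E'
from h import *
import pickle
from scipy.spatial.transform import Rotation as R
s,im,T=pickle.load(open('pics/p1.pkl','rb'))
w,x,y,z=s['ee_rot'];M=R.from_quat([x,y,z,w]).as_matrix();P=s['position']
nat=lambda a,b:(120+a/2,40+b/2)
tool=lambda p:(M.T@(p-P)*1000).round(1)
f=lambda a,b,z:tool(ray(im,*nat(a,b),z,T))
zt=P[2]-.0166
print('tilt',M[:,2])
print('cap',f(273,472,zt+.054),'neck edge',f(218,405,zt+.046),f(328,405,zt+.046))
print('plate',f(155,120,.012),f(417,120,.012))
for n,a,b,zz in [('scrTL',173,140,.012),('TR',398,140,.012),('L',181,306,.012),('R',387,306,.012),('stopfaceL',225,228,.044),('stopfaceR',348,228,.044),('stopbackL',225,180,.044),('stopbackR',348,180,.044),('jawfacetopL',228,341,.042),('jawfacetopR',334,341,.042),('jawfacebot',280,319,.012),('blkL',172,366,.072),('blkR',392,366,.072)]: print(n,f(a,b,zz))
E
```

```text
tilt [-2.65701427e-03 -5.27923832e-04 -9.99996331e-01]
cap [  3.3  -1.1 -37.4] neck edge [ 15.5 -13.7 -29.4] [ 15.5  11.5 -29.4]
plate [ 79.1 -58.4 142. ] [ 79.   69.9 141.7]
scrTL [ 69.7 -50.1 142. ]
TR [ 69.6  61.2 141.7]
L [-16.7 -50.3 142.1]
R [-16.7  61.1 141.8]
stopfaceL [ 31.5 -22.7 110. ]
stopfaceR [ 31.5  33.8 109.8]
stopbackL [ 53.2 -22.2 110. ]
stopbackR [ 53.2  32.9 109.8]
jawfacetopL [-25.1 -22.9 112. ]
jawfacetopR [-25.1  29.5 111.8]
jawfacebot [-24.2   3.3 141.9]
blkL [-25.  -45.4  82. ]
blkR [-25.   51.8  81.8]
```

Sizes check out (plate 128 mm, stop 56.5 mm, gap 56 mm). The fixture's centre line is about 6 mm to tool +y, and along tool x the part needs about −1 mm. I'll shift and lower it.

Emit:
send_rows(
  steps=[-1, -0.1, 0.6, 0, 0, -1, 0, 0, 3, 0, -1, 0, 0, 3, 0, -1, 0, 0, 2.5, 0, -1, 0, 0, 2, 0, -1, 0, 0, 1, 0, -1, 0, 0, 0.5, 0, -1, 0, 0, 0, 0, -1, 0, 0, 0, 0],
)

```text
clock: 7.9
position: [0.5847, 0.0697, 0.0363]
ee_rot: [0.001, 0.675, 0.738, 0.001]
contact_force: [-0.6, -0.8, -1.2]
width: 0.0254
gripper_force: 30.1
```

Emit:
send_rows(
  steps=[-1, 0, 0, 0.2, 0, -1, 0, 0, 0.2, 0, -1, 0, 0, 0, 0],
)

```text
clock: 8.2
position: [0.5837, 0.0701, 0.0315]
ee_rot: [0.0, 0.674, 0.738, 0.0]
contact_force: [-0.4, 0.1, -1.3]
width: 0.0254
gripper_force: 30.1
```

Emit:
send_rows(
  steps=[-1, 0, 0, 0.15, 0, -1, 0, 0, 0.1, 0, -1, 0, 0, 0, 0],
)

```text
clock: 8.5
position: [0.5837, 0.07, 0.0287]
ee_rot: [-0.0, 0.674, 0.738, 0.0]
contact_force: [0.0, 0.4, -1.4]
width: 0.0254
gripper_force: 30.2
```

```bash
python3 w.py p2; python3 - <<'E'
import cv2
i=cv2.imread('pics/p2.png')[100:384,120:400]
cv2.imwrite('pics/p2b.png',cv2.resize(i,(0,0),fx=2,fy=2,interpolation=cv2.INTER_CUBIC))
E
```

```text
8.5 [0.5837 0.07   0.0287] [-1.000e-04  6.745e-01  7.383e-01  0.000e+00] [ 0.    0.47  1.75  0.    0.92 -0.09] 276.9741389048542 [0.575 0.146 0.172]
```

View pics/p2b.png

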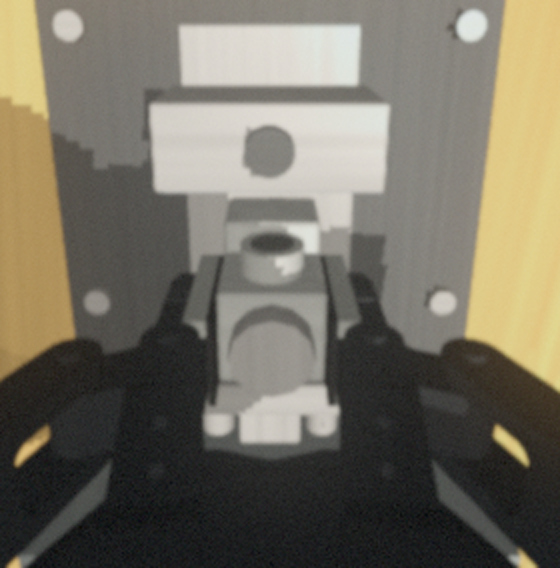

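The part sits between the stop (bottom edge at row 192, centre x 270) and the jaw (row ~400). Its centre is at x 272, so it is centred. It hasn't touched the bed yet, so I'll lower further.

Emit:
send_rows(
  steps=[-1, 0, 0, 0.1, 0, -1, 0, 0, 0.05, 0, -1, 0, 0, 0, 0],
)

```text
clock: 8.85
position: [0.5838, 0.07, 0.0286]
ee_rot: [0.0, 0.674, 0.738, 0.0]
contact_force: [-2.3, 0.5, 6.7]
width: 0.0256
gripper_force: 31.2
```

Contact at the expected height. I'll release it and lift away.

Emit:
send_rows(
  steps=[-0.2, 0, 0, 0, 0, -0.1, 0, 0, 0, 0, 0, 0, 0, 0, 0, 0.1, 0, 0, 0, 0, 0.1, 0, 0, 0, 0, 0.1, 0, 0, -1, 0, 0.1, 0, 0, -3, 0, 0.1, 0, 0, -4, 0, 0.1, 0, 0, -4, 0, 0.1, 0, 0, -2, 0, 0.1, 0, 0, 0, 0],
)

```text
clock: 9.95
position: [0.5863, 0.07, 0.1719]
ee_rot: [0.003, 0.674, 0.738, 0.003]
contact_force: [-0.9, 0.0, 0.3]
width: 0.0467
gripper_force: 0.0
```

```bash
python3 w.py p3
```

```text
9.95 [0.5863 0.07   0.1719] [0.0033 0.6744 0.7383 0.003 ] [ 0.    0.33  1.57  0.    1.23 -0.09] 276.9741389048542 [0.577 0.146 0.315]
```

Emit:
send_rows(
  steps=[0.1, -3.5, 0, -1, 0, 0.1, -3.5, 0, -1, 0, 0.1, -1.5, 0, 0, 0, 0.1, 0, 0, 0, 0, 0.1, 0, 0, 0, 0],
)

```text
clock: 10.5
position: [0.5904, -0.014, 0.1858]
ee_rot: [-0.002, 0.675, 0.738, -0.0]
contact_force: [0.2, -0.4, -0.7]
width: 0.0468
gripper_force: 0.0
```

```bash
python3 w.py k1; python3 - <<'E'
import cv2
a=cv2.imread('pics/p3.png')[40:330,150:370]
b=cv2.imread('pics/k1.png')[60:350,140:380]
o=cv2.hconcat([a,b]);print(o.shape)
cv2.imwrite('pics/k1b.png',cv2.resize(o,(0,0),fx=1.7,fy=1.7,interpolation=cv2.INTER_CUBIC))
E
```

```text
10.5 [ 0.5904 -0.014   0.1858] [-1.700e-03  6.748e-01  7.380e-01 -4.000e-04] [-0.14  0.33  1.54  0.    1.27 -0.23] 276.9741389048542 [0.583 0.062 0.329]
(290, 460, 3)
```

View pics/k1b.png

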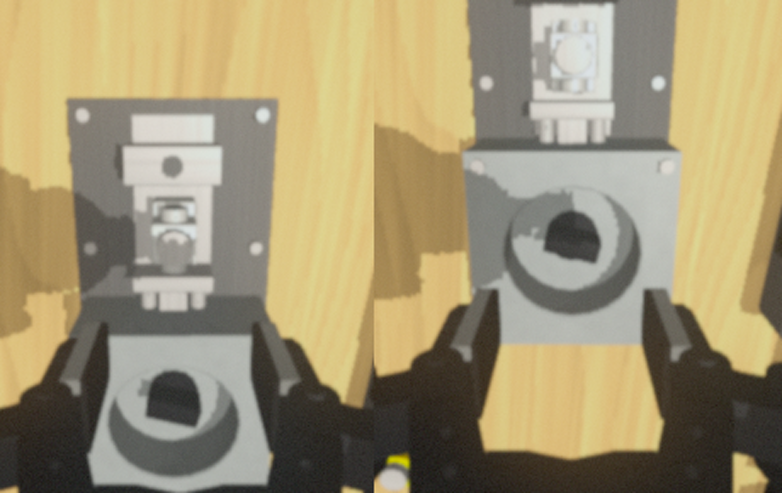

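The part stands alone, upright and square, between jaw and stop (left half, (173,235)). The right half shows the well rim centred at (572,250), and the knob's bar with its straight edge from (545,248) to (600,264). I'll compute the knob centre and bar direction.

```bash
python3 - <<'E'
from h import *
import pickle
from scipy.spatial.transform import Rotation as R
s,im,T=pickle.load(open('pics/k1.pkl','rb'))
w,x,y,z=s['ee_rot'];M=R.from_quat([x,y,z,w]).as_matrix();P=s['position']
nat=lambda a,b:(140+a/1.7-220,60+b/1.7)
f=lambda a,b,z:ray(im,*nat(a,b),z,T)
pr=lambda n,p:print(n,p.round(4),(M.T@(p-P)*1000).round(1))
for n,a,b in [('rimL',505,250),('rimR',640,250),('rimT',572,186),('rimB',572,313)]: pr(n,f(a,b,.072))
for n,a,b in [('scrL',477,168),('scrR',666,166),('blkTL',463,151),('blkTR',681,150),('BL',497,343),('BR',643,343)]: pr(n,f(a,b,.072))
g=cv2.cvtColor(im['color'],cv2.COLOR_RGB2GRAY)
m=(g<75).astype(np.uint8);u0,v0=map(int,nat(520,200));u1,v1=map(int,nat(625,275))
q=np.zeros_like(m);q[v0:v1,u0:u1]=m[v0:v1,u0:u1]
cs=max(cv2.findContours(q,0,1)[0],key=cv2.contourArea)[:,0]
# lower hull edge per column
lo=np.array([(c,cs[cs[:,0]==c,1].max()+.5) for c in range(cs[:,0].min(),cs[:,0].max()+1)]);print(lo.tolist())
pts=np.array([ray(im,a,b,.062,T) for a,b in lo[4:-4]])
k=np.polyfit(pts[:,0],pts[:,1],1);print('slope deg',np.degrees(np.arctan(k[0])),'line at',pts[0].round(4),pts[-1].round(4))
print('dark top',np.array([(c,cs[cs[:,0]==c,1].min()) for c in range(cs[:,0].min(),cs[:,0].max()+1)]).tolist())
E
```

```text
rimL [ 0.5525 -0.0394  0.072 ] [-22.2 -39.7 113.9]
rimR [ 0.6309 -0.0323  0.072 ] [-22.2  39.  113.7]
rimT [0.588  0.0021 0.072 ] [ 16.   -0.7 113.9]
rimB [ 0.5951 -0.0767  0.072 ] [-63.1  -0.6 113.7]
scrL [0.5348 0.0076 0.072 ] [ 26.2 -53.2 114. ]
scrR [0.6386 0.018  0.072 ] [ 27.3  51.2 113.7]
blkTL [0.5268 0.0163 0.072 ] [ 35.6 -60.3 114.1]
blkTR [0.6454 0.0275 0.072 ] [ 36.2  58.8 113.7]
BL [ 0.5505 -0.1016  0.072 ] [-84.  -47.3 113.8]
BR [ 0.6409 -0.0934  0.072 ] [-83.8  43.5 113.5]
[[241.0, 205.5], [242.0, 206.5], [243.0, 206.5], [244.0, 206.5], [245.0, 207.5], [246.0, 207.5], [247.0, 207.5], [248.0, 208.5], [249.0, 209.5], [250.0, 209.5], [251.0, 210.5], [252.0, 210.5], [253.0, 210.5], [254.0, 210.5], [255.0, 210.5], [256.0, 211.5], [257.0, 210.5], [258.0, 210.5], [259.0, 210.5], [260.0, 211.5], [261.0, 211.5], [262.0, 211.5], [263.0, 211.5], [264.0, 211.5], [265.0, 212.5], [266.0, 212.5], [267.0, 212.5], [268.0, 212.5], [269.0, 212.5], [270.0, 207.5], [271.0, 204.5]]
slope deg -7.352632506818009 line at [ 0.58   -0.0413  0.062 ] [ 0.6032 -0.0447  0.062 ]
dark top [[241, 199], [242, 196], [243, 192], [244, 191], [245, 190], [246, 189], [247, 188], [248, 187], [249, 187], [250, 186], [251, 186], [252, 185], [253, 185], [254, 185], [255, 185], [256, 185], [257, 185], [258, 186], [259, 186], [260, 186], [261, 187], [262, 187], [263, 188], [264, 189], [265, 190], [266, 192], [267, 193], [268, 193], [269, 195], [270, 198], [271, 199]]
```

Emit:
send_rows(
  steps=[-0.34, -2.4, 0, 0, 0, -0.34, 0, 0, 1, -8.5, -0.34, 0, 0, 1, -8.5, -0.34, 0, 0, 1, -8.5, -0.34, 0, 0, 0, -8.5, -0.34, 0, 0, 0, -8.5, -0.34, 0, 0, 0, -8.5, -0.34, 0, 0, 0, -8.5, -0.34, 0, 0, 0, -8.5, -0.34, 0, 0, 0, -8.5, -0.34, 0, 0, 0, 0, -0.34, 0, 0, 0, 0],
)

```text
clock: 11.75
position: [0.5932, -0.0374, 0.1569]
ee_rot: [-0.0, 0.074, 0.997, 0.0]
contact_force: [0.6, -0.2, -0.6]
width: 0.0285
gripper_force: 0.0
```

```bash
python3 w.py k2; python3 - <<'E'
from h import *
import pickle
i=cv2.imread('pics/k2.png')[90:290,156:356]
i=np.clip(i.astype(float)*1.6,0,255).astype(np.uint8)
cv2.imwrite('pics/k2b.png',cv2.resize(i,(600,600),interpolation=cv2.INTER_CUBIC))
s,im,T=pickle.load(open('pics/k2.pkl','rb'))
c=(.5917,-.037)
for z in (.041,.062,.072): print(z,[(proj(im,[c[0]+a,c[1]+b,z],T)-[156,90])*3 for a,b in [(0,0)]])
E
```

```text
11.75 [ 0.5932 -0.0374  0.1569] [-5.000e-04  7.350e-02  9.973e-01  3.000e-04] [-0.18  0.35  1.58  0.    1.21 -1.6 ] 276.9741389048542 [ 0.517 -0.026  0.3  ]
0.041 [array([298.20406474, 283.65197698])]
0.062 [array([298.31724684, 303.31247172])]
0.072 [array([298.37778773, 313.82883308])]
```

View pics/k2b.png

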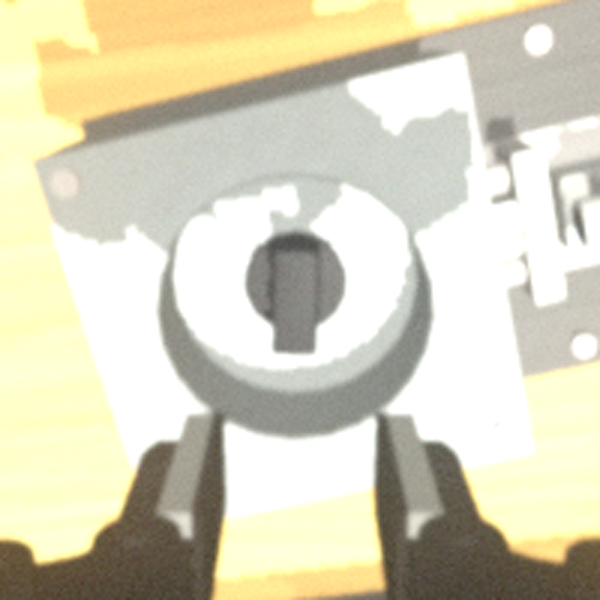

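The bar (272–320, 245–352) lies along the tool's x axis and centred between the fingers, with its top centre at (295,302) against a predicted (298,303). I'll descend and grip it.

Emit:
send_rows(
  steps=[-0.34, 0.15, -0.05, 2, 0, -0.34, 0, 0, 3, 0, -0.34, 0, 0, 2, 0, -0.34, 0, 0, 2, 0, -0.34, 0, 0, 1, 0, -0.34, 0, 0, 0.6, 0, -0.34, 0, 0, 0.5, 0, -0.34, 0, 0, 0, 0, -0.34, 0, 0, 0, 0],
)

```text
clock: 12.7
position: [0.5926, -0.0389, 0.047]
ee_rot: [0.001, 0.073, 0.997, -0.0]
contact_force: [-0.9, 0.2, -0.3]
width: 0.0281
gripper_force: 0.0
```

Emit:
send_rows(
  newtons=50,
  steps=[-0.6, 0, 0, 0, 0, -1, 0, 0, 0, 0, -1, 0, 0, 0, 0, -1, 0, 0, 0, 0, -1, 0, 0, 0, 0, -1, 0, 0, 0, 0, -1, 0, 0, 0, 0],
)

```text
clock: 13.4
position: [0.5926, -0.0386, 0.0472]
ee_rot: [0.001, 0.073, 0.997, 0.0]
contact_force: [-0.5, 1.5, 6.5]
width: 0.0126
gripper_force: 49.8
```

```bash
cat > t.py <<'E'
from h import *
s=get_state();print(s['clock'],s['moment'].round(3),s['contact_force'].round(1),s['position'].round(4),'q',s['qpos'].round(3),'eff6',s['effort'][5].round(3),'yaw',np.degrees(2*np.arctan2(s['ee_rot'][1],s['ee_rot'][2])).round(2),s['width'],s['gripper_force'])
E
python3 t.py
```

```text
13.4 [ 0.291  0.129 -0.146] [-0.5  1.5  6.5] [ 0.5926 -0.0386  0.0472] q [-1.830e-01  4.570e-01  1.721e+00  1.000e-03  9.610e-01 -1.608e+00] eff6 -0.114 yaw 8.34 0.01263941193666204 49.78444218635559
```

Emit:
send_rows(
  steps=[-1, 0, 0, 0, 5, -1, 0, 0, 0, 6, -1, 0, 0, 0, 6, -1, 0, 0, 0, 6, -1, 0, 0, 0, 6, -1, 0, 0, 0, 6],
)

```text
clock: 14.0
position: [0.5927, -0.0385, 0.0472]
ee_rot: [0.001, 0.371, 0.929, 0.0]
contact_force: [-0.4, 2.6, 5.4]
width: 0.0129
gripper_force: 49.8
```

```bash
python3 t.py
```

```text
14.0 [0.35  0.06  0.289] [-0.4  2.6  5.4] [ 0.5927 -0.0385  0.0472] q [-1.820e-01  4.570e-01  1.721e+00  1.000e-03  9.610e-01 -9.940e-01] eff6 -0.578 yaw 43.51 0.012887037947004458 49.75880205631256
```

Emit:
send_rows(
  steps=[-1, 0, 0, 0, 5, -1, 0, 0, 0, 5, -1, 0, 0, 0, 5, -1, 0, 0, 0, 5, -1, 0, 0, 0, 5],
)

```text
clock: 14.5
position: [0.5928, -0.0384, 0.0472]
ee_rot: [0.001, 0.563, 0.827, 0.001]
contact_force: [-0.7, 2.7, 6.4]
width: 0.0126
gripper_force: 49.7
```

```bash
python3 t.py
```

```text
14.5 [0.466 0.004 0.229] [-0.7  2.7  6.4] [ 0.5928 -0.0384  0.0472] q [-1.820e-01  4.570e-01  1.721e+00  1.000e-03  9.610e-01 -5.580e-01] eff6 -0.439 yaw 68.47 0.012630027631950437 49.73279893398285
```

Emit:
send_rows(
  steps=[-1, 0, 0, 0, 5, -1, 0, 0, 0, 5, -1, 0, 0, 0, 2, -1, 0, 0, 0, 2],
)

```text
clock: 14.9
position: [0.5929, -0.0384, 0.0472]
ee_rot: [0.001, 0.658, 0.753, 0.001]
contact_force: [-0.6, 1.8, 5.2]
width: 0.0125
gripper_force: 49.7
```

```bash
python3 t.py
```

```text
14.9 [0.443 0.033 0.28 ] [-0.6  1.8  5.2] [ 0.5929 -0.0384  0.0472] q [-1.820e-01  4.570e-01  1.721e+00  1.000e-03  9.610e-01 -3.160e-01] eff6 -0.012 yaw 82.35 0.012546715994841907 49.69537317752838
```

The baseline while turning is about 0.25–0.28 N m. From here I go in small, equal increments, reading alike each time.

Emit:
send_rows(
  steps=[-1, 0, 0, 0, 2, -1, 0, 0, 0, 2, -1, 0, 0, 0, 2],
)

```text
clock: 15.2
position: [0.5929, -0.0383, 0.0472]
ee_rot: [0.001, 0.697, 0.717, 0.001]
contact_force: [0.3, 3.0, 5.4]
width: 0.0126
gripper_force: 49.7
```

```bash
python3 t.py
```

```text
15.2 [0.402 0.045 0.236] [0.3 3.  5.4] [ 0.5929 -0.0383  0.0472] q [-1.820e-01  4.570e-01  1.721e+00  1.000e-03  9.610e-01 -2.120e-01] eff6 -0.019 yaw 88.35 0.012609740403409817 49.680606722831726
```

Emit:
send_rows(
  steps=[-1, 0, 0, 0, 2, -1, 0, 0, 0, 2],
)

```text
clock: 15.4
position: [0.5929, -0.0384, 0.0472]
ee_rot: [0.001, 0.721, 0.692, 0.001]
contact_force: [0.5, 2.7, 5.7]
width: 0.0124
gripper_force: 49.7
```

```bash
python3 t.py
```

```text
15.4 [0.423 0.011 0.329] [0.5 2.7 5.7] [ 0.5929 -0.0384  0.0472] q [-1.820e-01  4.570e-01  1.721e+00  1.000e-03  9.610e-01 -1.420e-01] eff6 -0.019 yaw 92.35 0.012402705436327295 49.674092531204224
```

Emit:
send_rows(
  steps=[-1, 0, 0, 0, 2],
)

```text
clock: 15.5
position: [0.593, -0.0383, 0.0472]
ee_rot: [0.001, 0.733, 0.68, 0.001]
contact_force: [-0.0, 2.9, 4.8]
width: 0.0128
gripper_force: 49.7
```

```bash
python3 t.py
```

```text
15.5 [ 0.431 -0.009  0.319] [-0.   2.9  4.8] [ 0.593  -0.0383  0.0472] q [-1.820e-01  4.570e-01  1.721e+00  1.000e-03  9.610e-01 -1.070e-01] eff6 -0.019 yaw 94.35 0.012842871004704534 49.67105984687805
```

Emit:
send_rows(
  steps=[-1, 0, 0, 0, 2],
)

```text
clock: 15.6
position: [0.593, -0.0384, 0.0472]
ee_rot: [0.001, 0.745, 0.667, 0.001]
contact_force: [0.6, 3.2, 5.1]
width: 0.0127
gripper_force: 49.7
```

```bash
python3 t.py
```

```text
15.6 [0.392 0.03  0.281] [0.6 3.2 5.1] [ 0.593  -0.0384  0.0472] q [-1.820e-01  4.570e-01  1.721e+00  1.000e-03  9.610e-01 -7.200e-02] eff6 -0.019 yaw 96.35 0.012660389996470523 49.667991399765015
```

Emit:
send_rows(
  steps=[-1, 0, 0, 0, 2],
)

```text
clock: 15.7
position: [0.593, -0.0384, 0.0472]
ee_rot: [0.001, 0.757, 0.654, 0.001]
contact_force: [0.3, 2.4, 4.9]
width: 0.0127
gripper_force: 49.7
```

```bash
python3 t.py
```

```text
15.7 [0.446 0.013 0.245] [0.3 2.4 4.9] [ 0.593  -0.0384  0.0472] q [-1.820e-01  4.570e-01  1.721e+00  1.000e-03  9.610e-01 -3.700e-02] eff6 -0.019 yaw 98.35 0.012697762241054799 49.66442584991455
```

Emit:
send_rows(
  steps=[-1, 0, 0, 0, 2],
)

```text
clock: 15.8
position: [0.593, -0.0384, 0.0472]
ee_rot: [0.001, 0.768, 0.64, 0.001]
contact_force: [0.6, 2.2, 5.6]
width: 0.013
gripper_force: 49.7
```

```bash
python3 t.py; python3 w.py j1; python3 t.py; python3 - <<'E'
from h import *
save(get_image('scene')['color'],'j_scene.png')
E
python3 t.py
```

```text
15.8 [ 0.432 -0.044  0.298] [0.6 2.2 5.6] [ 0.593  -0.0384  0.0472] q [-1.820e-01  4.570e-01  1.721e+00  1.000e-03  9.610e-01 -2.000e-03] eff6 -0.019 yaw 100.35 0.013007617021481432 49.661423563957214
15.8 [ 0.593  -0.0384  0.0472] [6.000e-04 7.680e-01 6.404e-01 1.100e-03] [-0.18  0.46  1.72  0.    0.96 -0.  ] 276.9741389048542 [0.605 0.037 0.19 ]
15.85 [ 0.423 -0.013  0.17 ] [0.7 2.4 5.2] [ 0.593  -0.0384  0.0472] q [-1.820e-01  4.570e-01  1.721e+00  1.000e-03  9.610e-01 -1.000e-03] eff6 0.273 yaw 100.42 0.012797189260099606 49.72322344779968
15.9 [ 0.456 -0.042  0.06 ] [0.1 2.4 6.1] [ 0.593  -0.0384  0.0472] q [-1.820e-01  4.570e-01  1.721e+00  1.000e-03  9.610e-01 -3.000e-03] eff6 0.203 yaw 100.33 0.012632951701721986 49.70247209072113
```

Emit:
send_rows(
  steps=[-1, 0, 0, 0, 2, -1, 0, 0, 0, 2],
)

```text
clock: 16.1
position: [0.593, -0.0384, 0.0472]
ee_rot: [0.001, 0.79, 0.613, 0.001]
contact_force: [0.3, 2.9, 5.1]
width: 0.0128
gripper_force: 49.6
```

```bash
python3 t.py
```

```text
16.1 [ 0.416 -0.058  0.271] [0.3 2.9 5.1] [ 0.593  -0.0384  0.0472] q [-1.820e-01  4.570e-01  1.721e+00  1.000e-03  9.610e-01  6.800e-02] eff6 -0.024 yaw 104.35 0.012753863060737971 49.609315395355225
```

Emit:
send_rows(
  steps=[-1, 0, 0, 0, 2],
)

```text
clock: 16.2
position: [0.593, -0.0384, 0.0472]
ee_rot: [0.001, 0.801, 0.599, 0.001]
contact_force: [0.5, 2.4, 5.3]
width: 0.0124
gripper_force: 49.6
```

```bash
python3 t.py
```

```text
16.2 [0.396 0.018 0.287] [0.5 2.4 5.3] [ 0.593  -0.0384  0.0472] q [-1.820e-01  4.570e-01  1.721e+00  1.000e-03  9.610e-01  1.030e-01] eff6 -0.02 yaw 106.36 0.012428641999189338 49.60405111312866
```

Emit:
send_rows(
  steps=[-1, 0, 0, 0, 2],
)

```text
clock: 16.3
position: [0.593, -0.0384, 0.0472]
ee_rot: [0.001, 0.811, 0.585, 0.001]
contact_force: [1.0, 3.1, 4.5]
width: 0.0124
gripper_force: 49.6
```

```bash
python3 t.py
```

```text
16.3 [0.474 0.021 0.257] [1.  3.1 4.5] [ 0.593  -0.0384  0.0472] q [-1.820e-01  4.570e-01  1.721e+00  1.000e-03  9.610e-01  1.380e-01] eff6 -0.019 yaw 108.36 0.012373025736929512 49.604294300079346
```

Emit:
send_rows(
  steps=[-1, 0, 0, 0, 2],
)

```text
clock: 16.4
position: [0.5931, -0.0384, 0.0473]
ee_rot: [0.001, 0.821, 0.571, 0.001]
contact_force: [0.7, 2.6, 5.1]
width: 0.0123
gripper_force: 49.7
```

```bash
python3 t.py
```

```text
16.4 [0.424 0.029 0.249] [0.7 2.6 5.1] [ 0.5931 -0.0384  0.0473] q [-1.820e-01  4.570e-01  1.721e+00  1.000e-03  9.610e-01  1.720e-01] eff6 0.004 yaw 110.35 0.012300737151209272 49.686307311058044
```

Emit:
send_rows(
  steps=[-1, 0, 0, 0, 2],
)

```text
clock: 16.5
position: [0.5931, -0.0384, 0.0472]
ee_rot: [0.001, 0.831, 0.557, 0.001]
contact_force: [0.7, 3.1, 5.7]
width: 0.0126
gripper_force: 49.7
```

```bash
python3 t.py
```

```text
16.5 [ 0.455 -0.044  0.27 ] [0.7 3.1 5.7] [ 0.5931 -0.0384  0.0472] q [-1.820e-01  4.570e-01  1.721e+00  1.000e-03  9.610e-01  2.070e-01] eff6 0.033 yaw 112.35 0.012605709168890445 49.7087699174881
```

Emit:
send_rows(
  steps=[-1, 0, 0, 0, 2],
)

```text
clock: 16.6
position: [0.5931, -0.0384, 0.0472]
ee_rot: [0.001, 0.84, 0.542, 0.001]
contact_force: [0.7, 3.2, 5.4]
width: 0.0131
gripper_force: 49.7
```

```bash
python3 t.py
```

```text
16.6 [ 0.46  -0.026  0.33 ] [0.7 3.2 5.4] [ 0.5931 -0.0384  0.0472] q [-1.820e-01  4.570e-01  1.721e+00  1.000e-03  9.610e-01  2.420e-01] eff6 0.062 yaw 114.34 0.013064309827890296 49.71648573875427
```

Emit:
send_rows(
  steps=[-1, 0, 0, 0, 2],
)

```text
clock: 16.7
position: [0.5931, -0.0384, 0.0472]
ee_rot: [0.001, 0.85, 0.527, 0.001]
contact_force: [0.9, 2.9, 4.9]
width: 0.0124
gripper_force: 49.7
```

```bash
python3 t.py
```

```text
16.7 [ 0.415 -0.099  0.361] [0.9 2.9 4.9] [ 0.5931 -0.0384  0.0472] q [-1.820e-01  4.570e-01  1.721e+00  1.000e-03  9.610e-01  2.770e-01] eff6 0.09 yaw 116.33 0.012423010872834745 49.72467362880707
```

Joint 6's effort is a far cleaner signal. It held at −0.019 N m, and from about 108.7° it rises 0.028 per 2° row, exactly as 80 N/rad predicts. At 0.090 the grip is about 11 N, so about 3° more gives 15 N.

Emit:
send_rows(
  steps=[-1, 0, 0, 0, 2, -1, 0, 0, 0, 1],
)

```text
clock: 16.9
position: [0.5931, -0.0384, 0.0472]
ee_rot: [0.001, 0.863, 0.505, 0.001]
contact_force: [-0.8, 2.2, 5.0]
width: 0.0127
gripper_force: 49.7
```

```bash
python3 t.py
```

```text
16.9 [ 0.44  -0.04   0.472] [-0.8  2.2  5. ] [ 0.5931 -0.0384  0.0472] q [-1.820e-01  4.570e-01  1.721e+00  1.000e-03  9.610e-01  3.290e-01] eff6 0.338 yaw 119.3 0.01269529803160777 49.73522365093231
```

The angle past contact is about 10.6°, or roughly 15 N. I'll settle, release and rise.

Emit:
send_rows(
  steps=[-1, 0, 0, 0, 0, -1, 0, 0, 0, 0, -0.6, 0, 0, 0, 0, -0.5, 0, 0, 0, 0, -0.34, 0, 0, 0, 0, -0.34, 0, 0, 0, 0, -0.34, 0, 0, -1, 0, -0.34, 0, 0, -2, 0, -0.34, 0, 0, -3, 0, -0.34, 0, 0, -4, 0, -0.34, 0, 0, -4, 0],
)

```text
clock: 18.0
position: [0.5916, -0.0389, 0.1881]
ee_rot: [-0.0, 0.863, 0.505, -0.0]
contact_force: [1.4, 0.5, -0.3]
width: 0.028
gripper_force: 0.0
```

```bash
python3 t.py; python3 w.py e1; python3 - <<'E'
from h import *
import pickle
# knob bar direction after release, tool frame: dark mask near the knob
s,im,T=pickle.load(open('pics/e1.pkl','rb'))
g=cv2.cvtColor(im['color'],cv2.COLOR_RGB2GRAY)
u,v=proj(im,[.5917,-.037,.062],T);print(u,v)
w=g[int(v)-30:int(v)+30,int(u)-30:int(u)+30]
print(cv2.resize(w,(30,30),interpolation=cv2.INTER_AREA).tolist())
# stop face / part gap along the fixture's centre line: predicted pixels
E
```

```text
18.0 [ 0.01  -0.061  0.003] [ 1.4  0.5 -0.3] [ 0.5916 -0.0389  0.1881] q [-0.183  0.329  1.536  0.     1.276  0.329] eff6 -0.0 yaw 119.33 0.02804232443374632 0.0
18.0 [ 0.5916 -0.0389  0.1881] [-2.000e-04  8.631e-01  5.051e-01 -1.000e-04] [-0.18  0.33  1.54  0.    1.28  0.33] 276.9741389048542 [0.627 0.028 0.331]
256.39099558053357 179.5565487775778
[[179, 177, 170, 166, 171, 175, 176, 176, 177, 178, 179, 178, 179, 180, 179, 181, 182, 182, 182, 181, 177, 165, 152, 133, 128, 128, 132, 147, 168, 179], [177, 168, 165, 172, 175, 177, 175, 176, 176, 177, 178, 178, 178, 180, 180, 180, 182, 183, 183, 181, 182, 179, 174, 158, 137, 126, 128, 130, 140, 160], [170, 167, 173, 176, 175, 176, 176, 175, 175, 176, 178, 178, 179, 178, 180, 180, 181, 182, 182, 182, 182, 182, 181, 178, 156, 133, 128, 127, 128, 134], [169, 175, 176, 176, 176, 175, 174, 175, 177, 176, 178, 178, 178, 178, 180, 180, 181, 182, 181, 181, 182, 182, 182, 181, 172, 160, 144, 125, 125, 127], [174, 175, 176, 176, 176, 174, 174, 176, 178, 177, 178, 179, 178, 177, 178, 176, 179, 180, 179, 180, 181, 181, 181, 180, 180, 178, 162, 131
[... 2855 characters left out ...]
76, 77, 83, 102, 115, 121, 120, 119, 119, 118, 119, 120, 118, 119, 118, 118, 119, 124, 136, 158, 167, 172, 172, 172, 173, 173, 153, 113, 91, 83], [76, 77, 78, 82, 96, 110, 118, 121, 118, 119, 119, 119, 120, 121, 119, 119, 119, 119, 122, 131, 148, 163, 170, 171, 169, 153, 117, 87, 84, 83], [78, 77, 77, 76, 79, 89, 102, 115, 119, 120, 118, 119, 120, 119, 120, 120, 119, 119, 120, 121, 126, 136, 154, 161, 141, 107, 88, 84, 82, 84], [79, 78, 77, 76, 78, 79, 80, 94, 103, 110, 113, 119, 119, 120, 120, 120, 121, 119, 119, 118, 117, 113, 120, 117, 95, 87, 85, 83, 84, 81], [93, 79, 78, 77, 77, 77, 78, 78, 81, 86, 92, 103, 108, 110, 110, 111, 113, 110, 106, 100, 94, 90, 88, 88, 85, 86, 87, 84, 84, 88]]
```

After release the bar still lies along the tool's axis, so the knob has not sprung back. The torque rose at the predicted slope, so the part is clamped. The arm is clear of everything.

```bash
python3 -c "
from rig import sign_off;print(sign_off())"
```

```text
the job is handed in; nothing more can be done
None
```

The carburettor body is standing in the bed, clamped against the stop at about 15 N. That figure comes from the torque rise and the angle turned past contact; I did not check the clamped part in a picture. The arm is clear of everything, no bystander was touched, and the job was handed in at about 18 s.

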